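# Wedge the rocking induction hob level

## Task

The portable induction hob rocks: its near left foot has lost its rubber cap, that corner sags, and oil would run to one side of the pan. Push the wooden wedge, thin end first and flat on the worktop, under the edge of the hob beside the bare foot until it jams tight and the hob stands level on its other feet, then let go of it there. Do not shove the hob out of its place, and leave the other things alone.

Things in the scene. Friction and masses are not known exactly. Their poses are not given: they have to be found in the camera images.
- hob: Portable induction hob, loose, 2.8 kg: flat steel-sided box, black glass top, 280 mm deep (own x), 260 wide (own y), 62 high. Origin: under its centre, level with the soles of its good feet; x to its back, away from the robot, y to its left, z up. Casing underside at z = +22 mm. At first it leans 0.083 rad on to its near left foot, a bare stub; z is upright when level.
- hob_bare_foot (a point): Lower end of the bare dark steel stub foot, 14 mm thick, at the near left corner: hob frame (-110, +100, +12) mm. It stands on the worktop at first and hangs 12 mm above it when the hob is level. The three good feet, 20 mm thick, are at (-110, -100), (110, 100) and (110, -100) mm and reach down to z = 0.
- hob_front_edge (a point): Point on the lower front edge of the hob's casing, hob frame (-140, +45, +22) mm: where the wedge goes in, straight along the hob's x. 12 mm above the worktop at first, 22 mm when the hob is level. The space behind it is empty. With the wedge's middle line on this point, the wedge passes the bare foot with 26 mm to spare.
- wedge: Pale wooden wedge, loose, lying flat, 0.11 kg, 150 mm long (own x), 44 mm wide with parallel upright sides (own y). Origin: middle of its underside; x points to the thin end. Its top rises 0.22 mm per mm from 3 mm at the tip (x = +75) to 28.7 mm at x = -42, then is flat to the blunt heel end at x = -75 mm.
- wedge_tip (a point): Middle of the wedge's thin end, on its underside (wedge x = +75 mm). Under the front edge the wedge first touches with its tip about 38 mm past the edge; it is home about 88 mm past it, with some 62 mm of the heel end still in front.
- wedge_heel (a point): Grip point on the wedge's middle line, 18 mm from the heel end and 15 mm above the underside; grasp across the 44 mm width, or push the heel face. Raising the hob takes a push of 4 to 9 N (more if you bear down, as friction adds); when its far right foot lands the push climbs steeply: 15 to 20 N jams it and friction holds it.
- mug: Two-tone beige mug, 78 mm across and 100 mm high, a bystander left of the hob. Origin under its middle.
- pinch_bowl: White bowl, 105 mm across, 51 mm high, a bystander at the near left. Origin under its middle.
- salt_shaker: Salt shaker with a grey top, 44 mm across, 90 mm high, a bystander to the right. Origin under its middle.
Things that resemble listed ones, but are neither listed nor needed, are in the scene too. What is meant by the wedge is not red, and is the larger of those in its own colour.

How it is judged:
At the end, for the whole second after the job is handed in: The hob is level within 0.7 degrees (0.012 rad); the wedge lies flat under it and is jammed, carrying more than 5 N; both are at rest, and the hob is within 35 mm of where it stood (angle between hob's own z axis and vertical below 0.012 rad and contact force between wedge and hob above 5 N and angle between wedge's own z axis and vertical below 0.06 rad and linear speed of each of wedge, hob below 0.01 m/s and distance of hob from where it was at the start of the episode below 0.035 m); the robot touches nothing.
It fails at once if the hob is shoved more than 50 mm (distance of hob from where it was at the start of the episode above 0.05 m).
It fails at once if the mug, the bowl or the salt shaker is moved more than 30 mm (distance of any of mug, pinch_bowl, salt_shaker from where it was at the start of the episode above 0.03 m).
It also fails if it takes over 54 s, if anything falls off the work surface, if the arm or the gripper's body presses on something with over 40 N, if the wrist force passes 120 N, or if a joint passes its speed limit or range.

## Robot

A 6-joint arm with a two-finger parallel gripper is mounted at the origin on a cart in front of the work surface, level with it; the furniture and walls round the work are solid. World frame = base frame: x ahead of the robot, y to its left, z up, the work surface at z = 0. Lengths are in m, angles in rad, forces in N, time in s.
With the tool pointing down it reaches from about 0.35 to 0.775 m from the base axis. Payload 5.5 kg.
Tool frame: the origin (TCP) lies between the finger pads; the fingertips stand ahead of it and the grasp point (between the pads) lies 3 mm ahead of it (r.nose_length is the z of the fingertips in the tool frame, in m); z points along the fingers, y is the direction in which the jaws open and shut (so a half turn about z gives the same grasp; the last joint's range is limited). The gripper opens to 85 mm and grips with 20 to 120 N. Pads are 22 mm wide; open, the fingers measure 114 mm over their backs; the gripper's body (76 mm by 85 mm) begins 54 mm behind the grasp point. The pads swing forward as they close: fully open they stand 13 mm farther back than shut.
Start: joints at [-1.264, 0.313, 0.046, 1.304, 0, 1.431], TCP at [0.248, -0.519, 0.253] pointing down, gripper open.
Joint ranges: [-2.76, 2.76], [-0.86, 1.69], [-1.03, 1.26], [-2.2, 2.34], [-1.47, 1.5], [-3.14, 3.14]. Speed limits (rad/s): [2.57, 2.57, 3.14, 3.14, 3.14, 3.14].

## Interface

Orientations are given as [roll, pitch, yaw] about the fixed x, y, z axes, in that order (R = Rz(yaw) Ry(pitch) Rx(roll)).
In Python, from plant import status, snapshot, ticket, r gives the robot as it stands.
- The arm moves only by the tool arm_command, never from a script. Its argument "increments" is a list of rows, each an object of numbers: "claw": the closure in counts, from 0 (fully open) to 255 (shut); "tx", "ty", "tz": the shift along the tool's x, y, z in mm; "wx", "wy", "wz": the turn, a rotation vector about the tool's x, y, z in rad. In form: [{"claw": .., "tx": .., "ty": .., "tz": .., "wx": .., "wy": .., "wz": ..}, ...]. A call has 1 to 20 rows; each row is the pose to reach, as a shift and turn from the pose measured when the call began, along the tool's axes at that moment; what a row does not reach only later rows make up. A row lasts 1/10 s, in which the tool goes at most 50 mm and 8.59 degrees, less where a joint would pass 70% of its speed; a pose out of reach is approached as far as the arm can. A call with a gripper value outside its range is refused whole. The fingers move at their own pace and stop on an object; "squeeze" is the grip in N (left out, the last holds). Time passes only in rows, so rows that repeat a pose let the fingers close. It gives the time, the measured TCP pose, the force and the opening at its end, in the units of the state.
- status.observe(): the state, without advancing time (a new reading comes with each control period).
- snapshot(name): name is "scene" or "top" or "wrist"; returns a dict with "color" (384x512x3 uint8, red, green, blue), "depth" (384x512 float32, m along the optical axis (not along the pixel's ray), 0 where there is no reading), "fx", "fy", "cx", "cy" (pixels), "R" (3x3) and "t" (3): a world point X has camera coordinates R X + t; the wrist camera has in their place "tool_from_camera" (4x4, takes a point from camera to tool coordinates, whose origin is the TCP and whose axes are the flange's). Camera axes: x right, y down, z forward; pixel columns grow to the right and rows downward; lengths in m; the calibration is good to about 2 mm. A picture is of the moment at which its call begins: read the wrist's pose just before it.
- ticket.hand_in(): hands the job in, once; it reports no verdict.
The state is a dict: "time": time; "joint_pos": joint angles; "dq": joint speeds; "effort": joint torques, N m; "ee_pos": TCP position; "tcp_rot": TCP orientation; "wrist_force": force on the tool from outside, world axes, zero at the start; "torque": the same for the moment, N m; "gripper_width": finger opening in m.
Only numpy, scipy, OpenCV 4.12 (cv2) and the standard library are available. Lean on these libraries where they do the work, as an engineer would, in place of code of your own. Each camera call takes 0.05 s, during which the arm holds its last target.

## Working session

There is one attempt and no reset: what is moved stays moved. The work goes in short steps, Python scripts to look and compute and a tool call to move; the robot and the scene stay as the last step left them, time stands still between calls to the robot, and variables do not carry over. Pictures are saved under pics/ and viewed, and the job is handed in when it is done.

Besides the shell and the picture viewer there is one more tool, called after ">>>" by a JSON object that holds its "method" and its "body". arm_command: Moves the arm, as the interface text tells. Its arguments: {"type":"object","properties":{"increments":{"type":"array"},"squeeze":{"type":"number"}},"required":["increments"]}

```bash
ls; mkdir -p pics
python3 - <<'E'
from plant import status, snapshot, r
import cv2, numpy as np
print(status.observe(), r.nose_length)
for n in ("scene","top"):
    s=snapshot(n); cv2.imwrite(f"pics/{n}0.png",s["color"][:,:,::-1])
    np.savez(f"{n}0.npz",**s)
    print(n,s["fx"],s["cx"],s["cy"],s["R"].round(3).tolist(),s["t"].round(3))
E
```

```text
pics
{'time': 0.0, 'joint_pos': array([-1.26364205e+00,  3.14013002e-01,  4.49614164e-02,  1.30359692e+00,
        3.36335532e-06,  1.43120928e+00]), 'dq': array([-0.00031034, -0.00120016, -0.00106678, -0.00080313, -0.00079609,
        0.00114181]), 'effort': array([ 6.03295721e-04, -4.80630040e+01,  2.98529577e+01,  1.92665379e-02,
       -1.31421598e-04, -4.77779054e-06]), 'ee_pos': array([ 0.24826964, -0.51810991,  0.25239449]), 'tcp_rot': array([-3.13975896e+00, -2.61032214e-04,  4.46741077e-01]), 'wrist_force': array([-0.09805631,  0.11125085, -0.61339534]), 'torque': array([ 0.05281042, -0.01460796, -0.03655728]), 'gripper_width': 0.08549711374524073} 0.022
scene 406.80429706590905 257.2103096309222 193.7414089242062 [[-0.819, -0.573, 0.004], [-0.321, 0.452, -0.833], [0.475, -0.684, -0.554]] [0.424 0.255 1.291]
top 361.1487095939322 251.0044440741945 191.05406929365319 [[-0.029, -0.999, 0.015], [-0.998, 0.028, -0.061], [0.061, -0.017, -0.998]] [-0.026  0.54   1.09 ]
```

View pics/scene0.png

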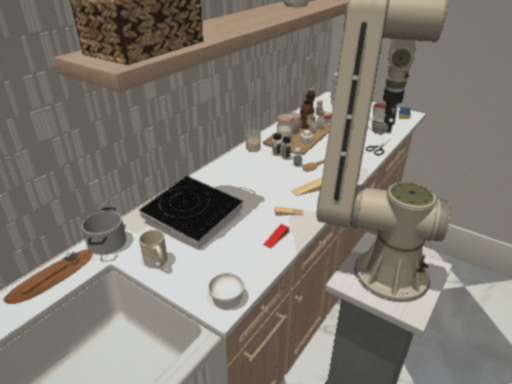

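View pics/top0.png

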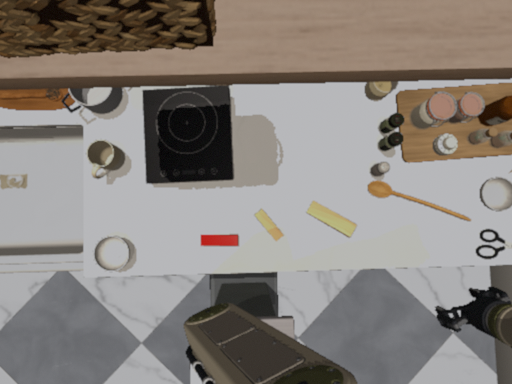

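The top view shows three wedge-like pieces: red at (220,240), small pale at (268,225) and larger pale at (331,219). By the description it is the one at (331,219). The hob is at (188,135), the mug at (103,156), the bowl at (114,253) and the shaker at (381,169). Next I'll take a close crop and measure.

```bash
cat > h.py <<'E'
import numpy as np, cv2
def load(n): return dict(np.load(n))
def ray(s,u,v,z):
    R=s["R"];t=s["t"];C=-R.T@t
    d=R.T@np.array([(u-s["cx"])/s["fx"],(v-s["cy"])/s["fy"],1.]); return C+d*(z-C[2])/d[2]
def dep(s,u,v):
    Z=s["depth"][v,u]; return s["R"].T@(np.array([(u-s["cx"])/s["fx"]*Z,(v-s["cy"])/s["fy"]*Z,Z])-s["t"])
E
python3 - <<'E'
from h import *
s=load("top0.npz"); c=s["color"]
cv2.imwrite("pics/crop.png",cv2.resize(c[190:260,190:370,::-1],None,fx=4.4,fy=4.4,interpolation=cv2.INTER_NEAREST))
cv2.imwrite("pics/crophob.png",cv2.resize(c[75:200,130:300,::-1],None,fx=4.5,fy=4.5,interpolation=cv2.INTER_NEAREST))
hsv=cv2.cvtColor(c,cv2.COLOR_RGB2HSV)
m=cv2.inRange(hsv,(15,60,80),(35,255,255)); m[:195]=0;m[245:]=0;m[:,:240]=0;m[:,365:]=0
cs,_=cv2.findContours(m,0,1)
for k in cs:
    if cv2.contourArea(k)<50: continue
    rc=cv2.minAreaRect(k);b=cv2.boxPoints(rc); print(rc)
    for p in b: print(p, ray(s,*p,0.0).round(4), ray(s,*p,0.02).round(4))
    M=np.zeros_like(m);cv2.drawContours(M,[k],-1,255,-1)
    P=np.array([dep(s,u,v) for v,u in zip(*np.where(M>0))])
    A=np.c_[P[:,:2],np.ones(len(P))]; print("z range",np.percentile(P[:,2],[2,50,98])); g=np.linalg.lstsq(A,P[:,2],rcond=None)[0];print("grad",g,np.arctan2(-g[1],-g[0]))
# table offset check
for u,v in [(300,150),(250,200),(330,180),(300,250)]: print(dep(s,u,v).round(4))
# hob top
m=cv2.inRange(hsv,(0,0,0),(180,255,45)); m[:85]=0;m[190:]=0;m[:,:135]=0;m[:,245:]=0
m=cv2.morphologyEx(m,cv2.MORPH_CLOSE,np.ones((9,9)))
k=max(cv2.findContours(m,0,1)[0],key=cv2.contourArea);rc=cv2.minAreaRect(k);print(rc)
P=np.array([dep(s,u,v) for v in range(95,180,3) for u in range(152,228,3)])
A=np.c_[P[:,:2],np.ones(len(P))];print(np.linalg.lstsq(A,P[:,2],rcond=None)[0],P[:,2].min(),P[:,2].max())
for p in cv2.boxPoints(rc): print(p,ray(s,*p,0.058).round(4))
E
```

```text
((268.5901794433594, 224.5081787109375), (33.801734924316406, 9.474727630615234), 50.194427490234375)
[254.13116 214.55736] [ 0.4666 -0.0492  0.    ] [ 0.4667 -0.0488  0.02  ]
[261.40985 208.49178] [ 0.4847 -0.0724  0.    ] [ 0.4845 -0.0715  0.02  ]
[283.0492 234.459 ] [ 0.4026 -0.1369  0.    ] [ 0.4039 -0.1348  0.02  ]
[275.7705  240.52458] [ 0.3847 -0.1137  0.    ] [ 0.3862 -0.1121  0.02  ]
z range [0.00182713 0.01434382 0.0230068 ]
grad [-1.70019285  3.48870042  1.08328925] -1.1173256940877805
((331.2846374511719, 218.37692260742188), (49.7379264831543, 14.512063026428223), 29.744882583618164)
[306.09232 212.33847] [ 0.4688 -0.2109  0.    ] [ 0.4689 -0.2075  0.02  ]
[313.29233 199.73846] [ 0.5073 -0.2348  0.    ] [ 0.5067 -0.2311  0.02  ]
[356.47696 224.41537] [ 0.4269 -0.3664  0.    ] [ 0.4277 -0.3602  0.02  ]
[349.27695 237.01538] [ 0.3887 -0.3421  0.    ] [ 0.3902 -0.3364  0.02  ]
z range [0.0019376  0.01896387 0.03168523]
grad [-2.31090887  1.84816473  1.58332949] -0.6745925391516903
[ 6.646e-01 -1.991e-01  3.000e-04]
[ 5.121e-01 -3.770e-02  2.000e-04]
[ 0.5679 -0.2906 -0.0039]
[ 0.3533 -0.1878 -0.0012]
((187.786865234375, 134.62167358398438), (92.0727767944336, 85.41674041748047), 87.58048248291016)
[-0.10942071 -0.20027891  0.17032776] 0.04412193400844223 1.1214736951734023
[143.17311   90.429306] [0.8463 0.2728 0.058 ]
[228.51369  86.82335] [0.8514 0.0179 0.058 ]
[232.40062 178.81404] [0.574  0.0133 0.058 ]
[147.06004 182.42   ] [0.5702 0.2643 0.058 ]
```

View pics/crop.png

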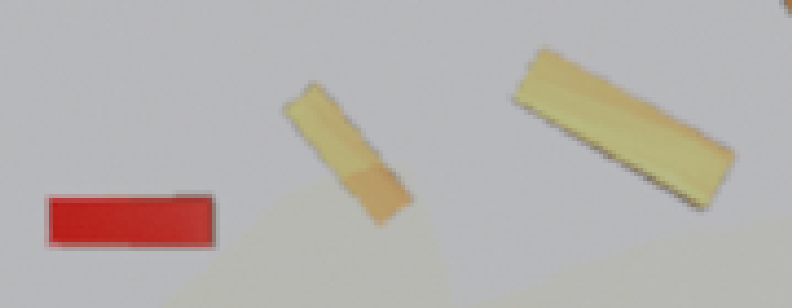

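View pics/crophob.png

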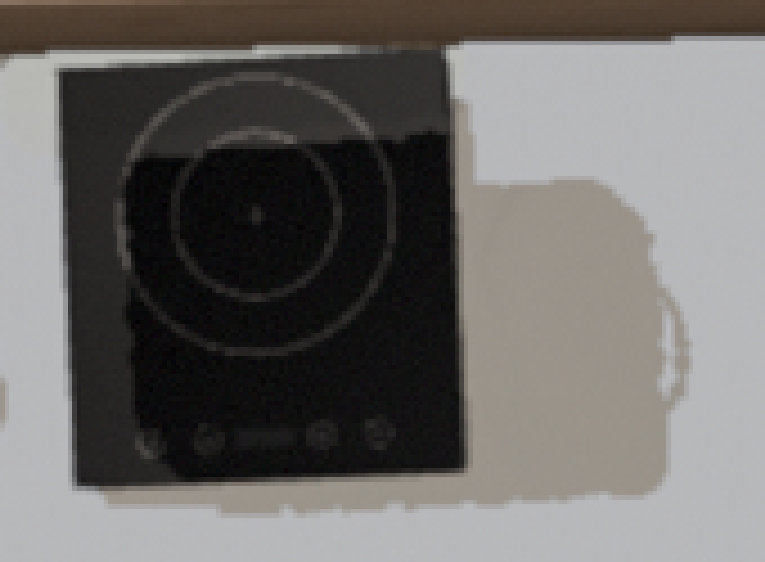

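Run:
```python
from h import *
s=load("top0.npz"); c=s["color"]
hsv=cv2.cvtColor(c,cv2.COLOR_RGB2HSV)
def rob(P):
    P=P[np.isfinite(P).all(1)&(P[:,2]<0.12)]
    for i in range(6):
        A=np.c_[P[:,:2],np.ones(len(P))]; g=np.linalg.lstsq(A,P[:,2],rcond=None)[0]
        e=abs(A@g-P[:,2]); P=P[e<max(2.5*np.median(e),.001)]
    return g,len(P),P
P=np.array([dep(s,u,v) for v in range(95,178,2) for u in range(152,228,2) if s["depth"][v,u]>0])
g,n,_=rob(P);print("hob plane",g,n)
m=cv2.inRange(hsv,(15,60,80),(35,255,255)); m[:195]=0;m[245:]=0;m[:,:300]=0;m[:,365:]=0
P=np.array([dep(s,u,v) for v,u in zip(*np.where(m>0)) if s["depth"][v,u]>0])
c0=P[:,:2].mean(0);print(c0)
for p in [(306.1,212.3),(313.3,199.7),(356.5,224.4),(349.3,237)]:pass
a=np.array([.4487,-.222])-np.array([.4,-.354]) if 0 else np.array([0.4688-.4269+.5073-.4269+0,0]) 
ax=np.array([np.cos(1.255),np.sin(1.255)])
e=np.linalg.svd(P[:,:2]-c0)[2][0];print("axis",e,np.arctan2(e[1],e[0]))
if e[1]<0:e=-e
l=(P[:,:2]-c0)@e
for lo in np.arange(-.08,.08,.01):
    q=P[(l>=lo)&(l<lo+.01)]
    if len(q):print(round(lo,3),len(q),np.median(q[:,2]).round(4))
```

```text
hob plane [ 0.05859468 -0.059779    0.02917596] 1325
[ 0.44784628 -0.28474962]
axis [-0.538119   -0.84286888] -2.1390001791498516
-0.08 9 0.0276
-0.07 48 0.029
-0.06 49 0.0287
-0.05 48 0.0283
-0.04 51 0.0268
-0.03 50 0.024
-0.02 48 0.0226
-0.01 52 0.0194
-0.0 49 0.0179
0.01 46 0.0162
0.02 47 0.0134
0.03 46 0.0115
0.04 50 0.0086
0.05 43 0.0075
0.06 44 0.004
0.07 20 0.0028
```

The crop confirms it: the large pale wedge is at about twice the size of the small one. Its lower-left end in the crop, pixel (309,206), is thin (3 mm deep) and its right end, (353,231), is 29 mm. Now the hob pose.

Run:
```python
from h import *
from scipy.optimize import least_squares
from scipy.spatial.transform import Rotation as Ro
s=load("top0.npz"); c=s["color"]; g=c.astype(int).sum(2)
# glass-edge points subpixel by contour, lines per side
m=((c.max(2)<75)*255).astype(np.uint8); m[:78]=0;m[195:]=0;m[:,:135]=0;m[:,245:]=0
m=cv2.morphologyEx(m,cv2.MORPH_CLOSE,np.ones((9,9)));m=cv2.morphologyEx(m,cv2.MORPH_OPEN,np.ones((9,9)))
k=max(cv2.findContours(m,0,1)[0],key=cv2.contourArea)
q=cv2.approxPolyDP(k,6,True)[:,0];print(q.tolist(),cv2.contourArea(k))
b=cv2.boxPoints(cv2.minAreaRect(k)); 
P=k[:,0].astype(float)
L=[]
K=np.zeros_like(m);cv2.drawContours(K,[k],-1,255,1);ys,xs=np.where(K>0);P=np.c_[xs,ys].astype(float)
q=q.astype(float); n=len(q)
for i in range(n):
    a,bb=q[i],q[(i+1)%n];d=(bb-a);l=np.linalg.norm(d)
    if l<40: continue
    t=(P-a)@d/l/l; e=abs((P-a)@np.array([-d[1],d[0]])/l); S=P[(t>.06)&(t<.94)&(e<2.5)]
    vx,vy,x0,y0=cv2.fitLine(S.astype(np.float32),cv2.DIST_HUBER,0,.01,.01).ravel();L.append(np.cross([x0,y0,1],[x0+vx,y0+vy,1]))
C=[]
for i in range(len(L)):
    x=np.cross(L[i],L[(i+1)%len(L)]);C.append(x[:2]/x[2])
C=np.array(C)
cen=C.mean(0);C=cen+(C-cen)*(1+.5/45)  # pixel edge half-width
print(C.round(1))
X=[ray(s,u,v,.055) for u,v in C]
mod=[]
for x in X:
    mod.append([.14 if x[0]>.7 else -.14,.13 if x[1]>.14 else -.13,.062])
mod=np.array(mod)
def pose(p): return Ro.from_rotvec([p[3],p[4],0])*Ro.from_rotvec([0,0,p[2]])
def f(p):
    W=pose(p).apply(mod)+[p[0],p[1],p[5]]
    c_=W@s["R"].T+s["t"];uv=np.c_[c_[:,0]/c_[:,2]*s["fx"]+s["cx"],c_[:,1]/c_[:,2]*s["fy"]+s["cy"]]
    return (uv-C).ravel()
# tilt fixed from depth plane/known lean: z axis = (-gx,-gy,1); pivots fixed by stub contact
def full(p3):
    Rz=Ro.from_rotvec([0,0,p3[2]])
    ax=Rz.apply([-np.sqrt(.5),-np.sqrt(.5),0])
    # bare foot goes down: lean toward hob (-x,+y)
    ax=np.cross([0,0,1],Rz.apply([-.1,.1,0]));ax/=np.linalg.norm(ax)
    T=Ro.from_rotvec(ax*.083)*Rz
    z=-T.apply([-.11,.1,.012])[2]
    return T,np.array([p3[0],p3[1],z])
def f3(p):
    T,t=full(p);W=T.apply(mod)+t
    c_=W@s["R"].T+s["t"];uv=np.c_[c_[:,0]/c_[:,2]*s["fx"]+s["cx"],c_[:,1]/c_[:,2]*s["fy"]+s["cy"]]
    return (uv-C).ravel()
o=least_squares(f3,[.71,.14,.02]);print(o.x,o.fun.round(2))
T,t=full(o.x);print("origin",t,"top normal",T.apply([0,0,1]))
for nme,p in dict(front=[-.14,.045,.022],foot=[-.11,.1,.012],goodFR=[-.11,-.1,0],BL=[.11,.1,0],ctr=[0,0,0]).items(): print(nme,(T.apply(p)+t).round(4))
# wedge
hsv=cv2.cvtColor(c,cv2.COLOR_RGB2HSV)
for u,v,z in [(309.7,206,.003),(352.9,230.7,.0287)]: print("wedge end",ray(s,u,v,z).round(4))
```

```text
[[143, 82], [147, 182], [231, 179], [228, 80]] 8533.0
[[146.3 183.1]
 [233.1 179. ]
 [228.5  79.2]
 [142.2  81.9]]
[0.72349859 0.13933447 0.00947439] [-0.53 -3.23 -0.25 -2.72  0.72  2.14  0.04  3.91]
origin [7.23498585e-01 1.39334469e-01 3.52035340e-04] top normal [-0.05917527  0.05806447  0.99655748]
front [0.5821 0.184  0.0114]
foot [0.6122 0.2386 0.    ]
goodFR [ 6.145e-01  3.830e-02 -2.000e-04]
BL [0.8325 0.2404 0.0009]
ctr [7.235e-01 1.393e-01 4.000e-04]
wedge end [ 0.4881 -0.2223  0.003 ]
wedge end [ 0.4095 -0.3458  0.0287]
```

```bash
cat >> h.py <<'E'
from scipy.spatial.transform import Rotation as Ro
def full(p3):
    Rz=Ro.from_rotvec([0,0,p3[2]])
    ax=np.cross([0,0,1],Rz.apply([-.1,.1,0]));ax/=np.linalg.norm(ax)
    T=Ro.from_rotvec(ax*.083)*Rz
    z=-T.apply([-.11,.1,.012])[2]
    return T,np.array([p3[0],p3[1],z])
def proj(s,W):
    c_=W@s["R"].T+s["t"];return np.c_[c_[:,0]/c_[:,2]*s["fx"]+s["cx"],c_[:,1]/c_[:,2]*s["fy"]+s["cy"]]
E
python3 - <<'E'
from h import *
from scipy.optimize import least_squares
s=load("top0.npz")
C=np.array([[146.9,183],[233,178.7],[228.8,85.6],[143.2,90.4]])
mod=np.array([[-.14,.13,.062],[-.14,-.13,.062],[.14,-.13,.062],[.14,.13,.062]])
def f3(p):
    T,t=full(p);return (proj(s,T.apply(mod)+t)-C).ravel()
o=least_squares(f3,[.71,.14,.02]);print(o.x,o.fun.round(2))
T,t=full(o.x)
for nme,p in dict(front=[-.14,.045,.022],foot=[-.11,.1,.012],FL=[-.14,.13,.022]).items(): print(nme,(T.apply(p)+t).round(4))
# cross check in scene view
sc=load("scene0.npz");im=sc["color"].copy()
pts=proj(sc,T.apply(np.vstack([mod,[[-.14,.13,.022],[-.14,-.13,.022],[-.14,.045,.022]]]))+t)
im=cv2.resize(im,None,fx=1,fy=1)
big=cv2.resize(im[160:270,120:330],None,fx=3.8,fy=3.8)
for p in pts: cv2.circle(big,tuple(((p-[120,160])*3.8).astype(int).tolist()),3,(255,0,0),1)
for z,pt in [(.003,(.4881,-.2223)),(.0287,(.4095,-.3458))]:
    p=proj(sc,np.array([[*pt,z]]))[0];cv2.circle(big,tuple(((p-[120,160])*3.8).astype(int).tolist()),3,(0,0,255),1)
cv2.imwrite("pics/sc1.png",big[:,:,::-1])
E
```

```text
[0.71276624 0.13817029 0.01486734] [-0.4   0.65  0.6   0.97  0.61 -0.89 -0.81 -0.78]
front [0.5711 0.182  0.0114]
foot [0.6009 0.2369 0.    ]
FL [0.57   0.2669 0.0064]
```

View pics/sc1.png

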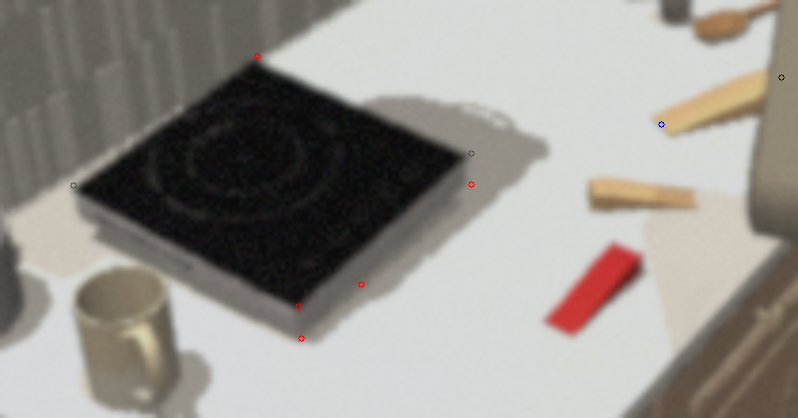

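The scene view agrees with the fitted hob corners to 1–2 mm; the wedge ends are the blue dots at (661,124) and (781,77). I'll move above the wedge heel, turning the last joint so that the later alignment stays in range.

>>> {"method": "arm_command", "body": {"increments": [{"tx":20,"ty":-8,"tz":0,"wz":-0.15,"claw":0},{"tx":60,"ty":-25,"tz":10,"wz":-0.3,"claw":0},{"tx":105,"ty":-42,"tz":20,"wz":-0.45,"claw":0},{"tx":150,"ty":-60,"tz":35,"wz":-0.6,"claw":0},{"tx":190,"ty":-77,"tz":50,"wz":-0.75,"claw":0},{"tx":220,"ty":-89,"tz":60,"wz":-0.9,"claw":0},{"tx":234,"ty":-94,"tz":70,"wz":-1.05,"claw":0},{"tx":234,"ty":-94,"tz":70,"wz":-1.2,"claw":0},{"tx":234,"ty":-94,"tz":70,"wz":-1.35,"claw":0},{"tx":234,"ty":-94,"tz":70,"wz":-1.5,"claw":0},{"tx":234,"ty":-94,"tz":70,"wz":-1.65,"claw":0},{"tx":234,"ty":-94,"tz":70,"wz":-1.8,"claw":0},{"tx":234,"ty":-94,"tz":70,"wz":-1.85,"claw":0},{"tx":234,"ty":-94,"tz":70,"wz":-1.85,"claw":0}]}}

```text
invalid input
```

>>> {"method": "arm_command", "body": {"increments": [{"claw":0,"tx":20,"ty":-8,"tz":0,"wx":0,"wy":0,"wz":-0.15},{"claw":0,"tx":60,"ty":-25,"tz":10,"wx":0,"wy":0,"wz":-0.3},{"claw":0,"tx":105,"ty":-42,"tz":20,"wx":0,"wy":0,"wz":-0.45},{"claw":0,"tx":150,"ty":-60,"tz":35,"wx":0,"wy":0,"wz":-0.6},{"claw":0,"tx":190,"ty":-77,"tz":50,"wx":0,"wy":0,"wz":-0.75},{"claw":0,"tx":220,"ty":-89,"tz":60,"wx":0,"wy":0,"wz":-0.9},{"claw":0,"tx":234,"ty":-94,"tz":70,"wx":0,"wy":0,"wz":-1.05},{"claw":0,"tx":234,"ty":-94,"tz":70,"wx":0,"wy":0,"wz":-1.2},{"claw":0,"tx":234,"ty":-94,"tz":70,"wx":0,"wy":0,"wz":-1.35},{"claw":0,"tx":234,"ty":-94,"tz":70,"wx":0,"wy":0,"wz":-1.5},{"claw":0,"tx":234,"ty":-94,"tz":70,"wx":0,"wy":0,"wz":-1.65},{"claw":0,"tx":234,"ty":-94,"tz":70,"wx":0,"wy":0,"wz":-1.8},{"claw":0,"tx":234,"ty":-94,"tz":70,"wx":0,"wy":0,"wz":-1.85},{"claw":0,"tx":234,"ty":-94,"tz":70,"wx":0,"wy":0,"wz":-1.85}]}}

```text
time: 1.5
ee_pos: [0.4184, -0.3319, 0.1822]
tcp_rot: [3.141, -0.003, 2.297]
wrist_force: [0.3, -0.5, 0.7]
gripper_width: 0.0852
```

>>> {"method": "arm_command", "body": {"increments": [{"claw":0,"tx":0,"ty":0,"tz":0,"wx":0,"wy":0,"wz":-0.15},{"claw":0,"tx":0,"ty":0,"tz":0,"wx":0,"wy":0,"wz":-0.3},{"claw":0,"tx":0,"ty":0,"tz":0,"wx":0,"wy":0,"wz":-0.45},{"claw":0,"tx":0,"ty":0,"tz":0,"wx":0,"wy":0,"wz":-0.6},{"claw":0,"tx":0,"ty":0,"tz":0,"wx":0,"wy":0,"wz":-0.75},{"claw":0,"tx":0,"ty":0,"tz":0,"wx":0,"wy":0,"wz":-0.9},{"claw":0,"tx":0,"ty":0,"tz":0,"wx":0,"wy":0,"wz":-1.05},{"claw":0,"tx":0,"ty":0,"tz":0,"wx":0,"wy":0,"wz":-1.2},{"claw":0,"tx":0,"ty":0,"tz":0,"wx":0,"wy":0,"wz":-1.35},{"claw":0,"tx":0,"ty":0,"tz":0,"wx":0,"wy":0,"wz":-1.5},{"claw":0,"tx":0,"ty":0,"tz":0,"wx":0,"wy":0,"wz":-1.65},{"claw":0,"tx":0,"ty":0,"tz":0,"wx":0,"wy":0,"wz":-1.8},{"claw":0,"tx":0,"ty":0,"tz":0,"wx":0,"wy":0,"wz":-1.85},{"claw":0,"tx":0,"ty":0,"tz":0,"wx":0,"wy":0,"wz":-1.85},{"claw":0,"tx":0,"ty":0,"tz":0,"wx":0,"wy":0,"wz":-1.85}]}}

```text
time: 3.0
ee_pos: [0.4184, -0.3318, 0.1821]
tcp_rot: [3.139, 0.001, -2.139]
wrist_force: [0.8, 0.4, 0.1]
gripper_width: 0.0852
```

Run:
```python
from plant import status, snapshot
from h import *
st=status.observe();print(st["ee_pos"],st["tcp_rot"],st["joint_pos"].round(2))
s=snapshot("wrist");np.savez("w1.npz",ee=st["ee_pos"],rot=st["tcp_rot"],**s)
c=s["color"];cv2.imwrite("pics/w1.png",c[:,:,::-1])
T=s["tool_from_camera"];Rw=Ro.from_euler("xyz",st["tcp_rot"]).as_matrix()
R=Rw@T[:3,:3];C=Rw@T[:3,3]+st["ee_pos"]
s["R"]=R.T;s["t"]=-R.T@C
hsv=cv2.cvtColor(c,cv2.COLOR_RGB2HSV)
m=cv2.inRange(hsv,(12,60,80),(38,255,255))
for k in cv2.findContours(m,0,1)[0]:
    if cv2.contourArea(k)<800: continue
    q=cv2.approxPolyDP(k,8,True)[:,0]
    for p in q: print(p, ray(s,*p,0.0).round(4),ray(s,*p,0.0287).round(4))
    print()
```

```text
[ 0.41837435 -0.33181336  0.18210489] [ 3.13902828e+00  1.38687283e-03 -2.13861096e+00] [-0.82  0.27 -0.19  1.11  0.   -1.82]
[277 161] [ 0.3927 -0.334   0.    ] [ 0.3914 -0.3398  0.0287]
[229 167] [ 0.4343 -0.3537  0.    ] [ 0.429  -0.3577  0.0287]
[236 296] [ 0.5076 -0.2316 -0.    ] [ 0.4954 -0.2471  0.0287]
[275 296] [ 0.472  -0.2087  0.    ] [ 0.4632 -0.2264  0.0287]

[13  0] [ 0.5058 -0.5665  0.    ] [ 0.4938 -0.5503  0.0287]
[ 57 110] [ 0.536  -0.4814  0.    ] [ 0.521  -0.4732  0.0287]
[ 54 155] [ 0.5667 -0.4523 -0.    ] [ 0.5489 -0.4469  0.0287]
[ 71 180] [ 0.5697 -0.4254  0.    ] [ 0.5516 -0.4225  0.0287]
[ 98 191] [ 0.5551 -0.4029  0.    ] [ 0.5384 -0.4022  0.0287]
[113 173] [ 0.5312 -0.4089  0.    ] [ 0.5167 -0.4076  0.0287]
[108 143] [ 0.5165 -0.4336  0.    ] [ 0.5035 -0.4299  0.0287]
[ 68 106] [ 0.5252 -0.4787  0.    ] [ 0.5113 -0.4707  0.0287]
[28  2] [ 0.4964 -0.5588  0.    ] [ 0.4853 -0.5433  0.0287]
```

View pics/w1.png

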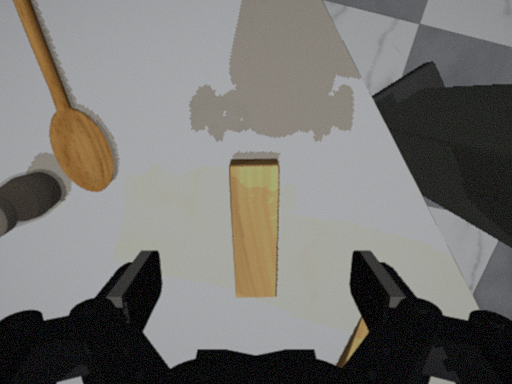

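The wrist view shows the wedge between the fingers, heel at (255,162) and thin end at (255,296), centred within 2 mm. Descending and gripping.

>>> {"method": "arm_command", "body": {"increments": [{"claw":0,"tx":0,"ty":0,"tz":30,"wx":0,"wy":0,"wz":0},{"claw":0,"tx":0,"ty":0,"tz":70,"wx":0,"wy":0,"wz":0},{"claw":0,"tx":0,"ty":0,"tz":110,"wx":0,"wy":0,"wz":0},{"claw":0,"tx":0,"ty":0,"tz":140,"wx":0,"wy":0,"wz":0},{"claw":0,"tx":0,"ty":0,"tz":152,"wx":0,"wy":0,"wz":0},{"claw":0,"tx":0,"ty":0,"tz":157,"wx":0,"wy":0,"wz":0},{"claw":0,"tx":0,"ty":0,"tz":157,"wx":0,"wy":0,"wz":0},{"claw":0,"tx":0,"ty":0,"tz":157,"wx":0,"wy":0,"wz":0}], "squeeze": 50}}

```text
time: 3.85
ee_pos: [0.4191, -0.3325, 0.0267]
tcp_rot: [-3.141, 0.001, -2.138]
wrist_force: [0.2, 0.3, -0.2]
gripper_width: 0.0857
```

>>> {"method": "arm_command", "body": {"increments": [{"claw":255,"tx":0,"ty":0,"tz":0,"wx":0,"wy":0,"wz":0},{"claw":255,"tx":0,"ty":0,"tz":0,"wx":0,"wy":0,"wz":0},{"claw":255,"tx":0,"ty":0,"tz":0,"wx":0,"wy":0,"wz":0},{"claw":255,"tx":0,"ty":0,"tz":0,"wx":0,"wy":0,"wz":0},{"claw":255,"tx":0,"ty":0,"tz":0,"wx":0,"wy":0,"wz":0},{"claw":255,"tx":0,"ty":0,"tz":0,"wx":0,"wy":0,"wz":0},{"claw":255,"tx":0,"ty":0,"tz":0,"wx":0,"wy":0,"wz":0},{"claw":255,"tx":0,"ty":0,"tz":0,"wx":0,"wy":0,"wz":0}], "squeeze": 50}}

```text
time: 4.65
ee_pos: [0.4197, -0.3331, 0.0277]
tcp_rot: [-3.14, 0.0, -2.138]
wrist_force: [-0.2, -0.6, 4.7]
gripper_width: 0.0428
```

>>> {"method": "arm_command", "body": {"increments": [{"claw":255,"tx":0,"ty":0,"tz":-30,"wx":0,"wy":0,"wz":0},{"claw":255,"tx":0,"ty":0,"tz":-70,"wx":0,"wy":0,"wz":0},{"claw":255,"tx":-15,"ty":10,"tz":-80,"wx":0,"wy":0,"wz":0.03},{"claw":255,"tx":-45,"ty":30,"tz":-80,"wx":0,"wy":0,"wz":0.1},{"claw":255,"tx":-82,"ty":54,"tz":-80,"wx":0,"wy":0,"wz":0.19},{"claw":255,"tx":-120,"ty":80,"tz":-80,"wx":0,"wy":0,"wz":0.28},{"claw":255,"tx":-158,"ty":105,"tz":-80,"wx":0,"wy":0,"wz":0.37},{"claw":255,"tx":-196,"ty":130,"tz":-80,"wx":0,"wy":0,"wz":0.45},{"claw":255,"tx":-234,"ty":155,"tz":-80,"wx":0,"wy":0,"wz":0.54},{"claw":255,"tx":-272,"ty":180,"tz":-80,"wx":0,"wy":0,"wz":0.63},{"claw":255,"tx":-310,"ty":206,"tz":-80,"wx":0,"wy":0,"wz":0.72},{"claw":255,"tx":-348,"ty":231,"tz":-80,"wx":0,"wy":0,"wz":0.81},{"claw":255,"tx":-384,"ty":255,"tz":-80,"wx":0,"wy":0,"wz":0.89},{"claw":255,"tx":-412,"ty":273,"tz":-80,"wx":0,"wy":0,"wz":0.95},{"claw":255,"tx":-426,"ty":283,"tz":-80,"wx":0,"wy":0,"wz":0.985},{"claw":255,"tx":-426,"ty":283,"tz":-80,"wx":0,"wy":0,"wz":0.985},{"claw":255,"tx":-426,"ty":283,"tz":-80,"wx":0,"wy":0,"wz":0.985},{"claw":255,"tx":-426,"ty":283,"tz":-80,"wx":0,"wy":0,"wz":0.985}]}}

```text
time: 6.45
ee_pos: [0.4098, 0.1776, 0.1071]
tcp_rot: [-3.14, 0.001, -3.124]
wrist_force: [0.5, -0.6, -1.2]
gripper_width: 0.0427
```

Run:
```python
from plant import status, snapshot
from h import *
st=status.observe();print(st["time"],st["ee_pos"],st["tcp_rot"],st["joint_pos"].round(2),st["wrist_force"])
for n in ("wrist","top"):
    s=snapshot(n);np.savez(n+"2.npz",ee=st["ee_pos"],rot=st["tcp_rot"],**s)
    cv2.imwrite(f"pics/{n}2.png",s["color"][:,:,::-1])
```

```text
6.45 [0.40976838 0.17756537 0.10713448] [-3.14022143e+00  1.33356008e-03 -3.12382882e+00] [ 0.23  0.17 -0.52  0.88 -0.    0.21] [ 0.50196905 -0.63948188 -1.16137533]
```

View pics/wrist2.png

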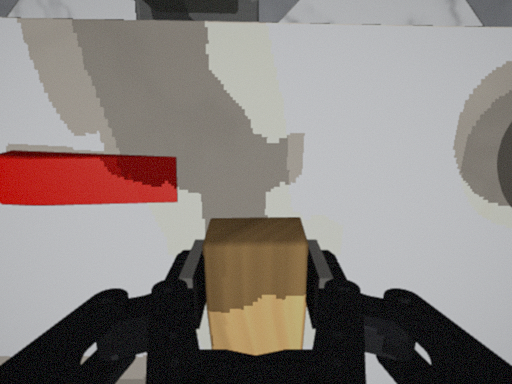

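View pics/top2.png

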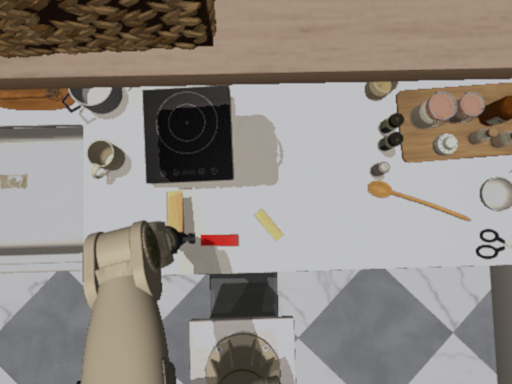

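The wrist view shows the wedge held centrally at (255,285); the top view shows it in front of the hob with its tip near (174,191). Now its tip and line, relative to the hob point.

Run:
```python
from h import *
s=load("top2.npz");c=s["color"]
cv2.imwrite("pics/c2.png",cv2.resize(c[165:245,140:240,::-1],None,fx=7,fy=7,interpolation=cv2.INTER_NEAREST))
hsv=cv2.cvtColor(c,cv2.COLOR_RGB2HSV)
m=cv2.inRange(hsv,(12,90,80),(38,255,255));m[:180]=0;m[235:]=0;m[:,:155]=0;m[:,200:]=0
for v in range(186,232,3):
    u=np.where(m[v]>0)[0]
    if len(u): 
        mid=(u.min()+u.max())/2; print(v,u.min(),u.max(),ray(s,mid,v,.09).round(4))
```

```text
192 174 181 [0.5374 0.1696 0.09  ]
195 170 181 [0.529  0.1754 0.09  ]
198 168 182 [0.5205 0.177  0.09  ]
201 168 182 [0.512  0.1771 0.09  ]
204 168 182 [0.5034 0.1772 0.09  ]
207 168 182 [0.4949 0.1774 0.09  ]
210 168 182 [0.4864 0.1775 0.09  ]
213 168 182 [0.4778 0.1776 0.09  ]
216 168 182 [0.4693 0.1778 0.09  ]
219 168 182 [0.4608 0.1779 0.09  ]
222 168 182 [0.4524 0.178  0.09  ]
225 168 182 [0.4439 0.1782 0.09  ]
228 174 183 [0.4351 0.1684 0.09  ]
231 177 183 [0.4265 0.1643 0.09  ]
```

View pics/c2.png

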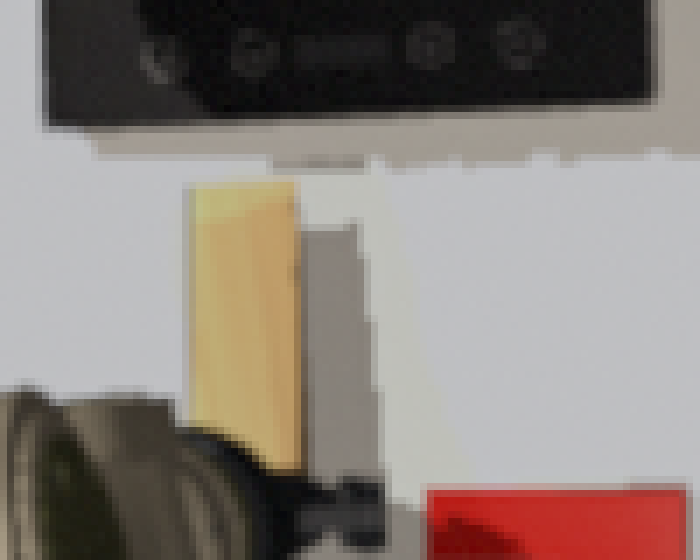

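>>> {"method": "arm_command", "body": {"increments": [{"claw":255,"tx":0,"ty":2,"tz":25,"wx":0,"wy":0,"wz":0},{"claw":255,"tx":0,"ty":4,"tz":55,"wx":0,"wy":0,"wz":0},{"claw":255,"tx":0,"ty":4,"tz":72,"wx":0,"wy":0,"wz":0},{"claw":255,"tx":0,"ty":4,"tz":77,"wx":0,"wy":0,"wz":0},{"claw":255,"tx":0,"ty":4,"tz":78,"wx":0,"wy":0,"wz":0},{"claw":255,"tx":0,"ty":4,"tz":78,"wx":0,"wy":0,"wz":0},{"claw":255,"tx":0,"ty":4,"tz":78,"wx":0,"wy":0,"wz":0}]}}

```text
time: 7.25
ee_pos: [0.411, 0.1813, 0.0302]
tcp_rot: [-3.141, 0.003, -3.125]
wrist_force: [-0.1, -0.3, -0.6]
gripper_width: 0.0429
```

>>> {"method": "arm_command", "body": {"increments": [{"claw":255,"tx":0,"ty":0,"tz":1.5,"wx":0,"wy":0,"wz":0},{"claw":255,"tx":-5,"ty":0,"tz":2,"wx":0,"wy":0,"wz":0},{"claw":255,"tx":-13,"ty":0,"tz":2,"wx":0,"wy":0,"wz":0},{"claw":255,"tx":-23,"ty":0,"tz":2,"wx":0,"wy":0,"wz":0},{"claw":255,"tx":-33,"ty":0,"tz":2,"wx":0,"wy":0,"wz":0},{"claw":255,"tx":-43,"ty":0,"tz":2,"wx":0,"wy":0,"wz":0},{"claw":255,"tx":-50,"ty":0,"tz":2,"wx":0,"wy":0,"wz":0},{"claw":255,"tx":-55,"ty":0,"tz":2,"wx":0,"wy":0,"wz":0},{"claw":255,"tx":-55,"ty":0,"tz":2,"wx":0,"wy":0,"wz":0},{"claw":255,"tx":-55,"ty":0,"tz":2,"wx":0,"wy":0,"wz":0}]}}

```text
time: 8.25
ee_pos: [0.4656, 0.1822, 0.0282]
tcp_rot: [-3.141, 0.003, -3.125]
wrist_force: [0.5, -1.3, -0.8]
gripper_width: 0.0434
```

Run:
```python
from plant import status, snapshot
from h import *
st=status.observe();print(st["time"],st["ee_pos"],st["wrist_force"],st["torque"])
a=snapshot("top")["color"];b=snapshot("scene")["color"]
A=cv2.resize(a[160:245,140:240],(500,425),interpolation=0);B=cv2.resize(b[190:290,140:330],(798,420))
cv2.imwrite("pics/t3.png",A[:,:,::-1]);cv2.imwrite("pics/s3.png",B[:,:,::-1])
```

```text
8.25 [0.46564099 0.18217317 0.02820223] [ 0.46182209 -1.25219765 -0.75663192] [ 0.03638329  0.03443001 -0.00337248]
```

View pics/t3.png

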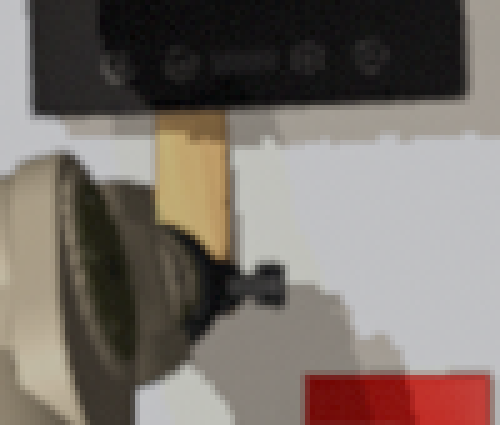

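View pics/s3.png

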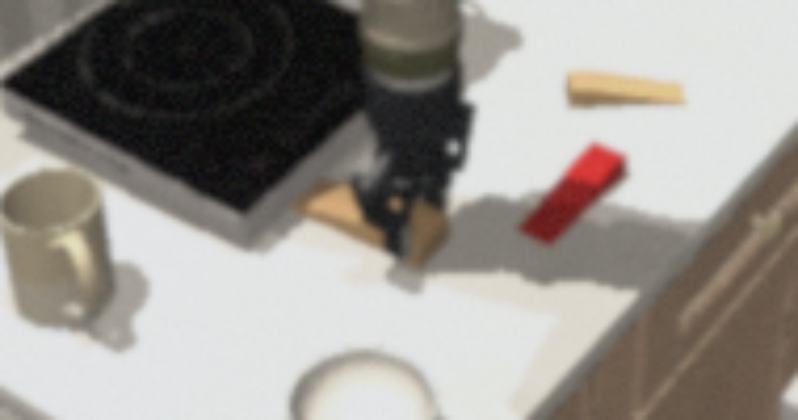

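The wedge has entered under the hob edge: (190,112) in the top crop, (310,195) in the scene crop. Pushing on slowly and watching the force.

>>> {"method": "arm_command", "body": {"increments": [{"claw":255,"tx":-3,"ty":0,"tz":0.5,"wx":0,"wy":0,"wz":0},{"claw":255,"tx":-6,"ty":0,"tz":0.5,"wx":0,"wy":0,"wz":0},{"claw":255,"tx":-9,"ty":0,"tz":0.5,"wx":0,"wy":0,"wz":0},{"claw":255,"tx":-12,"ty":0,"tz":0.5,"wx":0,"wy":0,"wz":0},{"claw":255,"tx":-15,"ty":0,"tz":0.5,"wx":0,"wy":0,"wz":0},{"claw":255,"tx":-18,"ty":0,"tz":0.5,"wx":0,"wy":0,"wz":0},{"claw":255,"tx":-21,"ty":0,"tz":0.5,"wx":0,"wy":0,"wz":0},{"claw":255,"tx":-24,"ty":0,"tz":0.5,"wx":0,"wy":0,"wz":0},{"claw":255,"tx":-24,"ty":0,"tz":0.5,"wx":0,"wy":0,"wz":0}]}}

```text
time: 9.25
ee_pos: [0.4865, 0.1824, 0.0277]
tcp_rot: [-3.14, -0.003, -3.124]
wrist_force: [-9.3, -1.0, 9.5]
gripper_width: 0.0434
```

>>> {"method": "arm_command", "body": {"increments": [{"claw":255,"tx":-6,"ty":0,"tz":0,"wx":0,"wy":0,"wz":0},{"claw":255,"tx":-9,"ty":0,"tz":0,"wx":0,"wy":0,"wz":0},{"claw":255,"tx":-12,"ty":0,"tz":0,"wx":0,"wy":0,"wz":0},{"claw":255,"tx":-15,"ty":0,"tz":0,"wx":0,"wy":0,"wz":0},{"claw":255,"tx":-18,"ty":0,"tz":0,"wx":0,"wy":0,"wz":0},{"claw":255,"tx":-21,"ty":0,"tz":0,"wx":0,"wy":0,"wz":0},{"claw":255,"tx":-24,"ty":0,"tz":0,"wx":0,"wy":0,"wz":0},{"claw":255,"tx":-24,"ty":0,"tz":0,"wx":0,"wy":0,"wz":0}]}}

```text
time: 10.05
ee_pos: [0.508, 0.1828, 0.0277]
tcp_rot: [-3.14, -0.008, -3.124]
wrist_force: [-8.0, -0.8, 8.0]
gripper_width: 0.0429
```

```bash
cat > look.py <<'E'
import sys
from plant import status, snapshot
from h import *
tag=sys.argv[1]
st=status.observe();print(st["time"],st["ee_pos"].round(4),st["tcp_rot"].round(3),st["wrist_force"].round(1))
s=snapshot("top");np.savez("top%s.npz"%tag,**s)
P=np.array([dep(s,u,v) for v in range(95,178,2) for u in range(152,228,2) if s["depth"][v,u]>0]);P=P[P[:,2]<.12]
for i in range(6):
    A=np.c_[P[:,:2],np.ones(len(P))]; g=np.linalg.lstsq(A,P[:,2],rcond=None)[0]
    e=abs(A@g-P[:,2]); P=P[e<max(2.5*np.median(e),.001)]
print("hob top slope",g[:2].round(4),"z at ctr",(g@[.713,.138,1]).round(4))
b=snapshot("scene")["color"]
cv2.imwrite(f"pics/t{tag}.png",cv2.resize(s["color"][75:245,120:260],(560,680)[::1],interpolation=0)[:600,:,::-1])
cv2.imwrite(f"pics/s{tag}.png",cv2.resize(b[160:290,100:310],(798,494))[:,:,::-1])
E
python3 look.py 4
```

```text
10.05 [0.508  0.1828 0.0277] [-3.14  -0.008 -3.124] [-8.  -0.8  8. ]
hob top slope [ 0.0254 -0.0235] z at ctr 0.062
```

>>> {"method": "arm_command", "body": {"increments": [{"claw":255,"tx":-5,"ty":0,"tz":0,"wx":0,"wy":0,"wz":0},{"claw":255,"tx":-8,"ty":0,"tz":0,"wx":0,"wy":0,"wz":0},{"claw":255,"tx":-11,"ty":0,"tz":0,"wx":0,"wy":0,"wz":0},{"claw":255,"tx":-14,"ty":0,"tz":0,"wx":0,"wy":0,"wz":0},{"claw":255,"tx":-16,"ty":0,"tz":0,"wx":0,"wy":0,"wz":0},{"claw":255,"tx":-17,"ty":0,"tz":0,"wx":0,"wy":0,"wz":0},{"claw":255,"tx":-17,"ty":0,"tz":0,"wx":0,"wy":0,"wz":0}]}}

```text
time: 10.85
ee_pos: [0.5219, 0.1831, 0.0277]
tcp_rot: [-3.14, -0.013, -3.123]
wrist_force: [-10.2, 0.5, 10.3]
gripper_width: 0.043
```

```bash
python3 look.py 5
```

```text
10.85 [0.5219 0.1831 0.0277] [-3.14  -0.013 -3.123] [-10.2   0.5  10.3]
hob top slope [ 0.0095 -0.0086] z at ctr 0.062
```

View pics/t5.png

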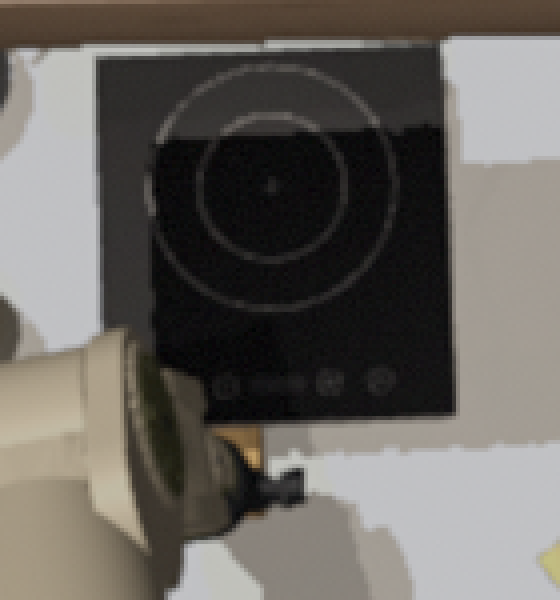

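View pics/s5.png

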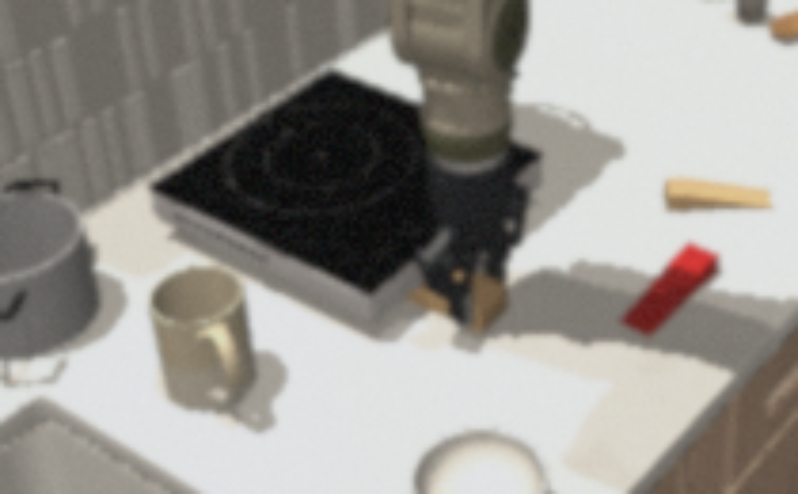

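The hob has not visibly moved and the lean is down to 0.013 rad. Small steps now.

>>> {"method": "arm_command", "body": {"increments": [{"claw":255,"tx":-4,"ty":0,"tz":0,"wx":0,"wy":0,"wz":0},{"claw":255,"tx":-6,"ty":0,"tz":0,"wx":0,"wy":0,"wz":0},{"claw":255,"tx":-7,"ty":0,"tz":0,"wx":0,"wy":0,"wz":0},{"claw":255,"tx":-8,"ty":0,"tz":0,"wx":0,"wy":0,"wz":0},{"claw":255,"tx":-8,"ty":0,"tz":0,"wx":0,"wy":0,"wz":0}]}}

```text
time: 11.45
ee_pos: [0.526, 0.1832, 0.0277]
tcp_rot: [-3.14, -0.02, -3.123]
wrist_force: [-12.2, -0.5, 10.7]
gripper_width: 0.0432
```

```bash
python3 look.py 6
```

```text
11.45 [0.526  0.1832 0.0277] [-3.14  -0.02  -3.123] [-12.2  -0.5  10.7]
hob top slope [ 0.0031 -0.0028] z at ctr 0.0619
```

>>> {"method": "arm_command", "body": {"increments": [{"claw":255,"tx":-5,"ty":0,"tz":0,"wx":0,"wy":0,"wz":0},{"claw":255,"tx":-7,"ty":0,"tz":0,"wx":0,"wy":0,"wz":0},{"claw":255,"tx":-8,"ty":0,"tz":0,"wx":0,"wy":0,"wz":0},{"claw":255,"tx":-8,"ty":0,"tz":0,"wx":0,"wy":0,"wz":0}]}}

```text
time: 11.95
ee_pos: [0.5285, 0.1833, 0.0276]
tcp_rot: [-3.14, -0.03, -3.121]
wrist_force: [-15.8, -0.6, 15.5]
gripper_width: 0.0429
```

```bash
python3 look.py 7
```

```text
11.95 [0.5285 0.1833 0.0276] [-3.14  -0.03  -3.121] [-15.8  -0.6  15.5]
hob top slope [ 0.0021 -0.0003] z at ctr 0.0619
```

>>> {"method": "arm_command", "body": {"increments": [{"claw":255,"tx":-7,"ty":0,"tz":0,"wx":0,"wy":0,"wz":0},{"claw":255,"tx":-9,"ty":0,"tz":0,"wx":0,"wy":0,"wz":0},{"claw":255,"tx":-9,"ty":0,"tz":0,"wx":0,"wy":0,"wz":0}]}}

```text
time: 12.35
ee_pos: [0.5292, 0.1834, 0.0274]
tcp_rot: [-3.14, -0.045, -3.12]
wrist_force: [-23.3, -0.5, 22.3]
gripper_width: 0.0431
```

```bash
python3 look.py 8
```

```text
12.35 [0.5292 0.1834 0.0274] [-3.14  -0.045 -3.12 ] [-23.3  -0.5  22.3]
hob top slope [ 0.0009 -0.0003] z at ctr 0.062
```

Level, with a 23 N push. Releasing.

>>> {"method": "arm_command", "body": {"increments": [{"claw":0,"tx":-4,"ty":0,"tz":-1,"wx":0,"wy":0,"wz":0},{"claw":0,"tx":0,"ty":0,"tz":-2,"wx":0,"wy":0,"wz":0},{"claw":0,"tx":0,"ty":0,"tz":-2,"wx":0,"wy":0,"wz":0},{"claw":0,"tx":0,"ty":0,"tz":-2,"wx":0,"wy":0,"wz":0},{"claw":0,"tx":0,"ty":0,"tz":-2,"wx":0,"wy":0,"wz":0},{"claw":0,"tx":0,"ty":0,"tz":-2,"wx":0,"wy":0,"wz":0}]}}

```text
time: 13.05
ee_pos: [0.5296, 0.1834, 0.0293]
tcp_rot: [-3.14, -0.045, -3.12]
wrist_force: [-0.3, 0.7, 1.3]
gripper_width: 0.0855
```

```bash
python3 look.py 9
```

```text
13.05 [0.5296 0.1834 0.0293] [-3.14  -0.045 -3.12 ] [-0.3  0.7  1.3]
hob top slope [ 0.0012 -0.0012] z at ctr 0.062
```

>>> {"method": "arm_command", "body": {"increments": [{"claw":0,"tx":2,"ty":0,"tz":-20,"wx":0,"wy":0,"wz":0},{"claw":0,"tx":6,"ty":0,"tz":-50,"wx":0,"wy":-0.02,"wz":0},{"claw":100,"tx":30,"ty":0,"tz":-70,"wx":0,"wy":-0.045,"wz":0},{"claw":255,"tx":55,"ty":0,"tz":-70,"wx":0,"wy":-0.045,"wz":0},{"claw":255,"tx":65,"ty":0,"tz":-70,"wx":0,"wy":-0.045,"wz":0},{"claw":255,"tx":65,"ty":0,"tz":-70,"wx":0,"wy":-0.045,"wz":0},{"claw":255,"tx":65,"ty":0,"tz":-70,"wx":0,"wy":-0.045,"wz":0},{"claw":255,"tx":65,"ty":0,"tz":-70,"wx":0,"wy":-0.045,"wz":0}]}}

```text
time: 13.95
ee_pos: [0.4688, 0.1821, 0.1018]
tcp_rot: [-3.14, 0.001, -3.12]
wrist_force: [0.3, 0.4, -0.1]
gripper_width: 0.0002
```

```bash
python3 look.py 10
```

```text
13.95 [0.4688 0.1821 0.1018] [-3.14e+00  1.00e-03 -3.12e+00] [ 0.3  0.4 -0.1]
hob top slope [0.0039 0.0011] z at ctr 0.0619
```

View pics/s10.png

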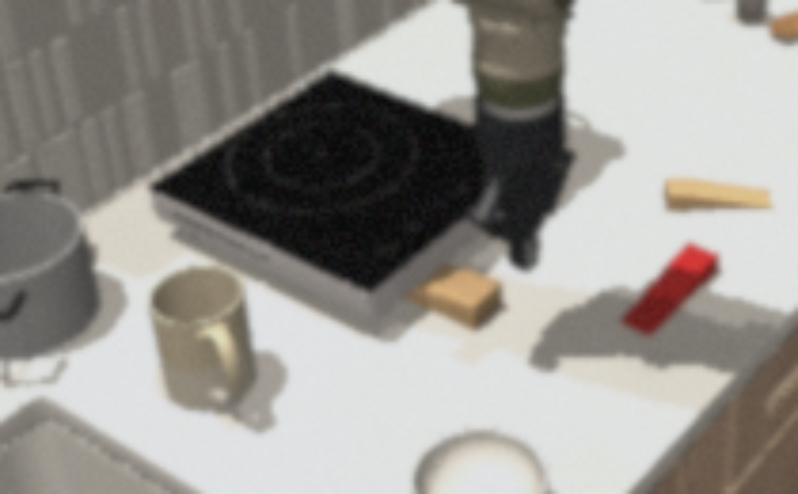

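View pics/t10.png

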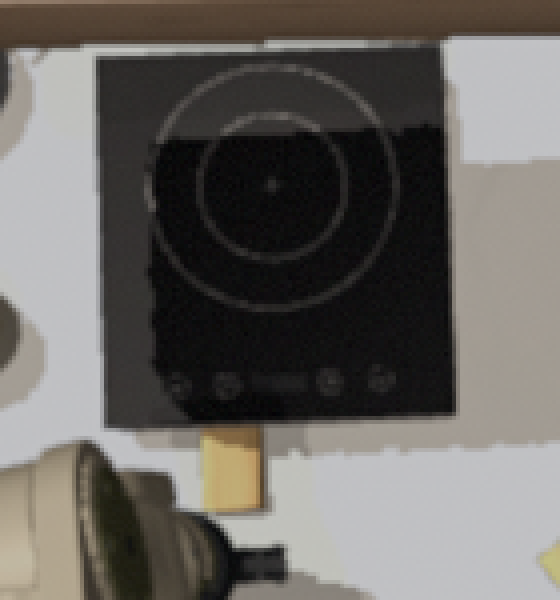

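The wedge sits flat under the hob (scene 460,295), heel out front, and the hob looks level. I'll confirm the jam with a push on the heel face using the closed fingers.

>>> {"method": "arm_command", "body": {"increments": [{"claw":255,"tx":0,"ty":0,"tz":30,"wx":0,"wy":0,"wz":0},{"claw":255,"tx":0,"ty":1,"tz":60,"wx":0,"wy":0,"wz":0},{"claw":255,"tx":-5,"ty":1,"tz":71,"wx":0,"wy":0,"wz":0},{"claw":255,"tx":-13,"ty":1,"tz":71,"wx":0,"wy":0,"wz":0},{"claw":255,"tx":-20,"ty":1,"tz":71,"wx":0,"wy":0,"wz":0},{"claw":255,"tx":-25,"ty":1,"tz":71,"wx":0,"wy":0,"wz":0},{"claw":255,"tx":-28,"ty":1,"tz":71,"wx":0,"wy":0,"wz":0},{"claw":255,"tx":-28,"ty":1,"tz":71,"wx":0,"wy":0,"wz":0}]}}

```text
time: 14.85
ee_pos: [0.4977, 0.1837, 0.0316]
tcp_rot: [-3.141, 0.002, -3.12]
wrist_force: [-0.3, 0.5, -0.8]
gripper_width: 0.0003
```

>>> {"method": "arm_command", "body": {"increments": [{"claw":255,"tx":-2,"ty":0,"tz":0,"wx":0,"wy":0,"wz":0},{"claw":255,"tx":-4,"ty":0,"tz":0,"wx":0,"wy":0,"wz":0},{"claw":255,"tx":-6,"ty":0,"tz":0,"wx":0,"wy":0,"wz":0},{"claw":255,"tx":-6,"ty":0,"tz":0,"wx":0,"wy":0,"wz":0}]}}

```text
time: 15.25
ee_pos: [0.5, 0.1837, 0.0311]
tcp_rot: [-3.14, -0.005, -3.12]
wrist_force: [-8.2, 1.0, 5.6]
gripper_width: 0.0
```

>>> {"method": "arm_command", "body": {"increments": [{"claw":255,"tx":-5,"ty":0,"tz":0,"wx":0,"wy":0,"wz":0},{"claw":255,"tx":-6,"ty":0,"tz":0,"wx":0,"wy":0,"wz":0},{"claw":255,"tx":-7,"ty":0,"tz":0,"wx":0,"wy":0,"wz":0},{"claw":255,"tx":-7,"ty":0,"tz":0,"wx":0,"wy":0,"wz":0}]}}

```text
time: 15.65
ee_pos: [0.5002, 0.1836, 0.0301]
tcp_rot: [-3.14, -0.017, -3.118]
wrist_force: [-14.8, 0.4, 10.3]
gripper_width: 0.0
```

```bash
python3 look.py 11
```

```text
15.65 [0.5002 0.1836 0.0301] [-3.14  -0.017 -3.118] [-14.8   0.4  10.3]
hob top slope [0.0017 0.0013] z at ctr 0.0618
```

>>> {"method": "arm_command", "body": {"increments": [{"claw":255,"tx":-6,"ty":0,"tz":0,"wx":0,"wy":0,"wz":0},{"claw":255,"tx":-8,"ty":0,"tz":0,"wx":0,"wy":0,"wz":0},{"claw":255,"tx":-8,"ty":0,"tz":0,"wx":0,"wy":0,"wz":0}]}}

```text
time: 16.05
ee_pos: [0.5003, 0.1835, 0.0289]
tcp_rot: [-3.14, -0.031, -3.117]
wrist_force: [-17.6, -0.1, 11.6]
gripper_width: 0.0003
```

>>> {"method": "arm_command", "body": {"increments": [{"claw":255,"tx":5,"ty":0,"tz":0,"wx":0,"wy":0,"wz":0},{"claw":255,"tx":20,"ty":0,"tz":0,"wx":0,"wy":0,"wz":0},{"claw":255,"tx":40,"ty":0,"tz":-10,"wx":0,"wy":0,"wz":0},{"claw":255,"tx":50,"ty":-20,"tz":-50,"wx":0,"wy":0,"wz":0},{"claw":255,"tx":55,"ty":-60,"tz":-90,"wx":0,"wy":0,"wz":0},{"claw":255,"tx":55,"ty":-100,"tz":-130,"wx":0,"wy":0,"wz":0},{"claw":255,"tx":55,"ty":-140,"tz":-160,"wx":0,"wy":0,"wz":0},{"claw":255,"tx":55,"ty":-180,"tz":-180,"wx":0,"wy":0,"wz":0},{"claw":255,"tx":55,"ty":-220,"tz":-190,"wx":0,"wy":0,"wz":0},{"claw":255,"tx":55,"ty":-260,"tz":-190,"wx":0,"wy":0,"wz":0},{"claw":255,"tx":55,"ty":-280,"tz":-190,"wx":0,"wy":0,"wz":0},{"claw":255,"tx":55,"ty":-280,"tz":-190,"wx":0,"wy":0,"wz":0}]}}

```text
time: 17.25
ee_pos: [0.4587, -0.1, 0.2214]
tcp_rot: [-3.138, -0.03, -3.121]
wrist_force: [0.1, 1.3, -0.2]
gripper_width: -0.0001
```

```bash
python3 look.py 12
```

```text
17.25 [ 0.4587 -0.1     0.2214] [-3.138 -0.03  -3.121] [ 0.1  1.3 -0.2]
hob top slope [0.0013 0.0015] z at ctr 0.0619
```

View pics/s12.png

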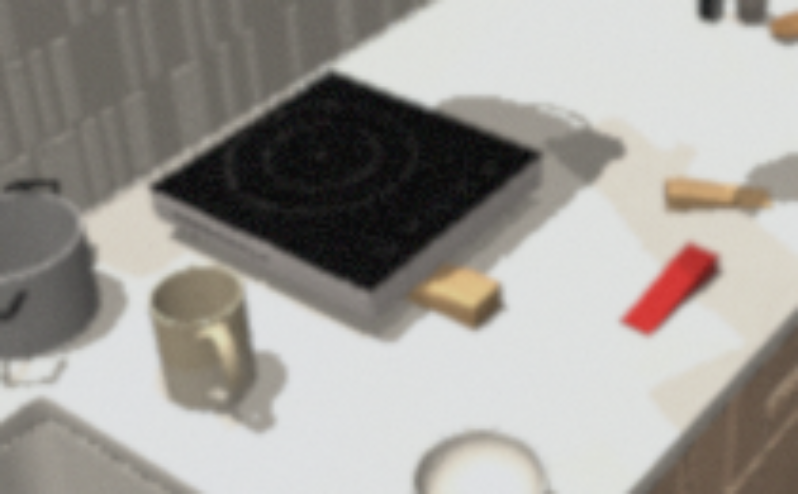

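View pics/t12.png

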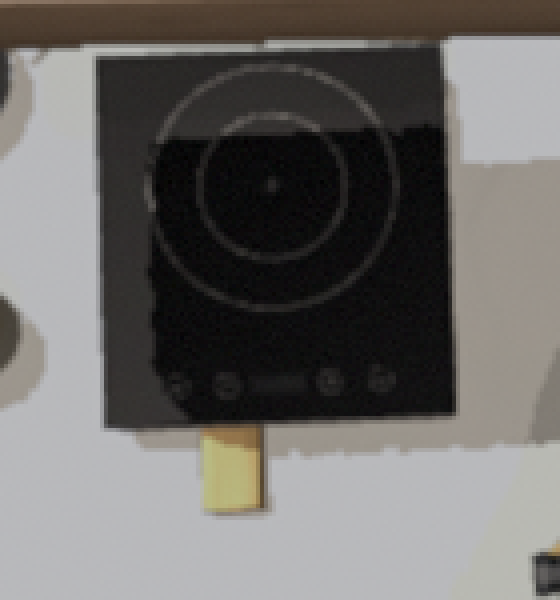

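The hob is level (slope 0.002 rad), essentially where it stood, with the wedge flat in front at (235,470) and the arm clear. Handing in.

```bash
python3 -c "
from plant import ticket
print(ticket.hand_in())"
```

```text
the job is handed in; nothing more can be done
None
```

The wedge is jammed under the hob beside the bare foot, the hob stands level, and the job was handed in at about 17 s of the 54 s. No verdict was reported.

I gripped the larger pale wedge by its heel and carried it over to the hob. I slid it under the front edge, thin end first, until the push reached 23 N. I then let go, pushed the heel with closed fingers as a check, and moved the arm clear.

- **Level:** by depth camera the lean went from 0.083 rad to about 0.002 rad. One partly blocked reading in between gave 0.004 rad. All the readings after release are below the 0.012 rad limit.
- **Jam:** the wedge moved less than 0.5 mm as the heel push rose from 8 to 18 N. The force between wedge and hob cannot be measured directly, so the "more than 5 N" condition is inferred from this. During both pushes the fingers also bore down 10–22 N, so part of the measured push may have been fingertip friction on the worktop.
- **Position:** the centre of the hob's ring shifted by about one pixel in the top view (about 3 mm), partly because the hob straightened up. The mug and bowl look unmoved, and the arm did not go near the salt shaker.

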